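# Test the key machine's mushroom stop button

### The arm

A 6-joint arm with a two-finger parallel gripper is mounted at the origin on the work surface. World frame = base frame: x ahead of the robot, y to its left, z up, the work surface at z = 0. Lengths are in m, angles in rad, forces in N, time in s.
With the tool pointing down it reaches from about 0.25 to 0.775 m from the base axis. Payload 4 kg.
Tool frame: the origin (TCP) lies at the very end of the fingers, on their centre line; the grasp point (between the pads) lies 19 mm behind it; x points along the fingers, y is the direction in which the jaws open and shut, and the axes are right-handed (so a half turn about x gives the same grasp; the last joint's range is limited). The gripper opens to 94 mm and grips with 3 to 60 N. Pads are 16 mm wide; open, the fingers measure 119 mm over their backs; the gripper's body (75 mm by 177 mm) begins 78 mm behind the grasp point.
Start: joints at [-1.248, 0.087, 1.371, -0, 1.684, -0.103], TCP at [0.227, -0.501, 0.206] pointing down, gripper open.
Joint ranges: [-3.1, 3.1], [-0.76, 2.03], [0.27, 2.55], [-1.08, 4.22], [0.17, 2.65], [-2.57, 2.57]. Speed limits (rad/s): [2.79, 2.79, 3.14, 3.14, 3.14, 3.14].

### API

Orientations are given as [roll, pitch, yaw] about the fixed x, y, z axes, in that order (R = Rz(yaw) Ry(pitch) Rx(roll)).
In Python, from bench import robot gives the robot as it stands.
- The arm moves only by the tool carry_out, never from a script. Its argument "targets" is a list of rows, each a list of 5 numbers: the closure, from 0 (fully open) to 1 (shut), then the shift along the tool's x, y, z in cm, then the turn about the tool's x in degrees. In form: [[fingers, tx, ty, tz, turn], ...]. A call has 1 to 20 rows; each row shifts and turns the commanded pose from where the row before left it, along the tool's axes as they then stand; what a row does not reach is not made up. A row lasts 1/10 s, in which the tool goes at most 50 mm and 8.59 degrees, less where a joint would pass 70% of its speed; a pose out of reach is approached as far as the arm can. A call is refused whole if a number of a shift passes 5 or a number of a turn 8.59, either way. A call with a gripper value outside its range is refused whole. The fingers move at their own pace and stop on an object; the grip force is fixed at half the most. Time passes only in rows, so rows that do not move let the fingers close. It gives the time, the measured TCP pose, the force and the opening at its end, in the units of the state.
- robot.get_obs(): the state, without advancing time (a new reading comes with each control period).
- robot.snapshot(name): name is "side" or "top" or "wrist"; returns a dict with "image" (480x640x3 uint8, red, green, blue), "camera_matrix" (3x3 intrinsics, pixels), "distortion" ([k1, k2, p1, p2, k3] as OpenCV has them; the pictures are not rectified), "pose" (4x4, takes a point from camera to world coordinates). Camera axes: x right, y up, looking along -z (the intrinsics and any distortion apply to the point x, -y, -z); pixel columns grow to the right and rows downward; lengths in m; the calibration is good to about 2 mm. A picture is of the moment at which its call begins. There is no depth.
- robot.close_job(): hands the job in, once; it reports no verdict.
The state is a dict: "time": time; "joint_positions": joint angles; "qvel": joint speeds; "joint_torque": joint torques, N m; "tool_pos": TCP position; "ee_rot": TCP orientation; "wrist_force": force on the tool from outside, world axes, zero at the start; "wrist_torque": the same for the moment, N m; "width": finger opening in m.
Only numpy, scipy, OpenCV 4.12 (cv2) and the standard library are available. Lean on these libraries where they do the work, as an engineer would, in place of code of your own. Each camera call takes 0.05 s, during which the arm holds its last target. There are 200 camera calls.

### The job

Test the stop button of the key cutting machine: press the three-lobed mushroom button straight in until it latches down, then push one of its lobes round clockwise (seen from above) until the latch lets go, and let it spring back out and turn back by itself. Do not force the button, do not press the flat button on the other box, and leave the padlock, can and lock core where they stand.

Things in the scene. Friction and masses are not known exactly. Their poses are not given: they have to be found in the camera images.
- stop_box: Grey control box, 110 (x) x 100 (y) x 55 mm high, bolted to the bench, with the mushroom stop button on the middle of its top. Origin: centre of its underside; its z axis is the button's axis, along which the button goes in (downwards) and about which it turns.
- stop_top (a point): Centre of the top of the red mushroom button, on its axis; 103.5 mm above the bench when out, 12 mm lower when fully in. Moves and turns with the button. The head is a disc of 26 mm radius with three equal lobes sticking out like a star knob: one along this point's +x axis, the others 120 degrees either side. Under it is only a 10 mm radius stem and a 19 mm radius collar, 14 mm high.
- stop_lobe (a point): Middle of the outer end of the lobe on the +x axis of stop_top: 37 mm from the axis, 13.5 mm below stop_top; turns with the button. Each lobe is 14 mm wide, round-ended, reaches 44 mm from the axis and has upright flanks 14 mm high (7 mm above and below this point). A fingertip can stand beside a lobe: the lobes' undersides are 28 mm above the box top when out, 19 mm when latched.
- stop_press (a joint): How far the button is in, in m: 0 out, 0.012 at the firm stop. Sprung: it takes about 3 to 8 N to push it in, and at about 0.011 it latches; let go, it then stays in at about 0.009 until it is twisted.
- stop_twist (a joint): How far the button is turned, in rad, growing clockwise seen from above: 0 at rest, firm stop at 1.1. A light spring (about 1 to 3.5 N at a lobe) turns it back to 0 when let go. Turned past about 0.55 to 0.65 rad while latched, the button springs out (stop_press back to 0).
- start_box: Second grey control box of the same size, bolted to the bench, with a flat round button (18 mm radius, its top 77 mm above the bench) instead of the mushroom. Origin: centre of its underside. Not to be pressed.
- flat_button (a joint): How far the flat button is pushed in, in m: 0 out, 0.006 fully in.
- padlock: Loose brass padlock standing upright, 45 x 22 x 71 mm high with its steel shackle. Origin: centre of its underside. Leave it alone.
- oil_can: Loose closed steel can, 48 mm diameter, 85 mm high. Origin: centre of its underside. Leave it alone.
- lock_core: Loose brass lock core standing on its 30 mm square flange, barrel 26 mm diameter, 40 mm high in all. Origin: centre of its underside. Leave it alone.
Not all that is in view belongs to the job. What is shaped like the stop_box but green or orange is not meant.

How it is judged:
On the way, in this order (a step that is already met when the one before it is completed fails the run):
1. the mushroom button is pressed in and latched (in by more than 8 mm, not turned by more than 0.3 rad) for 0.2 s (value of joint stop_press above 0.008 m and value of joint stop_twist below 0.3 rad), for 0.2 s.
2. while still in by more than 5 mm, it is turned clockwise by more than 0.4 rad (value of joint stop_press above 0.005 m and value of joint stop_twist above 0.4 rad).
At the end, for the whole second after the job is handed in: The mushroom button is out again (in by less than 2 mm) and turned back (less than 0.15 rad), the flat button is out, and the padlock, can and lock core are within 20 mm of where they stood (value of joint each of stop_press, flat_button below 0.002 m and value of joint stop_twist below 0.15 rad and distance of each of padlock, oil_can, lock_core from where it was at the start of the episode below 0.02 m); the robot touches nothing.
It fails at once if the flat button is pressed (in by more than 3 mm) (value of joint flat_button above 0.003 m).
It fails at once if the mushroom button is forced (more than 60 N from the fingers) (contact force between the fingers and stop_twist above 60 N).
It fails at once if the padlock, can or lock core is lifted, carried, tipped or pushed away (moved by more than 20 mm or tilted by more than 0.5 rad) (distance of any of padlock, oil_can, lock_core from where it was at the start of the episode above 0.02 m or angle between any of padlock, oil_can, lock_core's own z axis and vertical above 0.5 rad).
It also fails if it takes over 40 s, if anything falls off the work surface, if the arm or the gripper's body presses on something with over 40 N, if the wrist force passes 120 N, or if a joint passes its speed limit or range.

## Working session

There is one attempt and no reset: what is moved stays moved. The work goes in short steps, Python scripts to look and compute and a tool call to move; the robot and the scene stay as the last step left them, time stands still between calls to the robot, and variables do not carry over. Pictures are saved under pics/ and viewed, about 8 in all and at most 12, crops included, and the job is handed in when it is done.

Besides the shell and the picture viewer there is one more tool, called as name(argument=value, ...), one argument or row to a line, values as JSON. carry_out: Moves the arm, as the interface text tells. Its arguments: {"type":"object","properties":{"targets":{"type":"array","items":{"type":"array","items":{"type":"number"}}}},"required":["targets"]}

```bash
mkdir -p pics; cat > h.py <<'E'
import numpy as np, cv2, pickle
from bench import robot
def snap(n, f):
    s=robot.snapshot(n); cv2.imwrite(f'pics/{f}.png', s['image'][:,:,::-1]); pickle.dump(s,open(f'{f}.pkl','wb')); return s
def ray(s,uv,z):
    p=cv2.undistortPoints(np.array([[uv]],float),np.array(s['camera_matrix'],float),np.array(s['distortion'],float))[0,0]
    T=np.array(s['pose']); d=T[:3,:3]@np.array([p[0],-p[1],-1]); o=T[:3,3]
    return o+d*(z-o[2])/d[2]
E
python3 - <<'E'
from h import *
a=snap('top','top0'); b=snap('side','side0')
for s in (a,b): print(np.round(s['pose'],3), s['camera_matrix'][0], s['distortion'])
print(robot.get_obs())
E
```

```text
[[ 0.01   0.997 -0.075  0.472]
 [-1.     0.012  0.015 -0.063]
 [ 0.015  0.075  0.997  0.989]
 [ 0.     0.     0.     1.   ]] [515.61611706   0.         310.92024738] [0.02654028 0.         0.         0.         0.        ]
[[ 0.944  0.248 -0.217  0.387]
 [-0.33   0.705 -0.628 -0.577]
 [-0.003  0.665  0.747  0.683]
 [ 0.     0.     0.     1.   ]] [455.05788838   0.         320.08984025] [-0.08366087  0.          0.          0.          0.        ]
{'time': 0.1, 'joint_positions': array([-1.24811872e+00,  8.79158288e-02,  1.37209275e+00,  4.39392714e-06,
        1.68357309e+00, -1.03124916e-01]), 'qvel': array([-0.00023507, -0.00226701, -0.00286583,  0.00102341, -0.0012048 ,
       -0.00135486]), 'joint_torque': array([ 2.87926625e-03, -3.41250944e+01, -3.03302729e+01,  7.20606116e-02,
        3.04247020e-02, -9.99659619e-05]), 'tool_pos': array([ 0.22700959, -0.50043668,  0.20440748]), 'ee_rot': array([-1.6761168 ,  1.56880731,  1.89127887]), 'wrist_force': array([ 0.35778093, -0.63411926, -0.39175601]), 'wrist_torque': array([-0.00890356, -0.04448123,  0.02008143]), 'width': 0.09406068210145059}
```

View pics/top0.png

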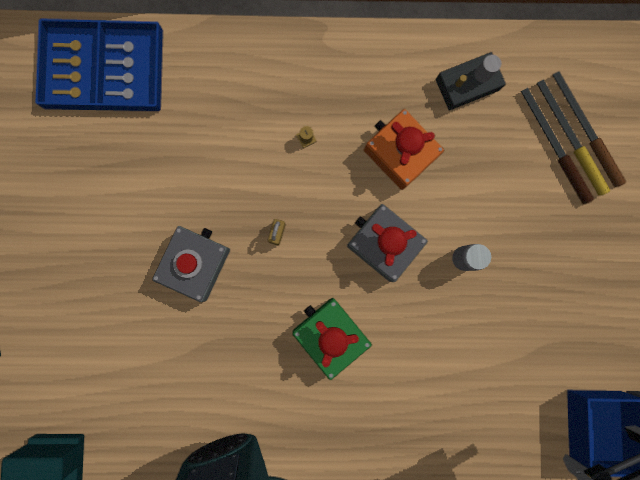

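View pics/side0.png

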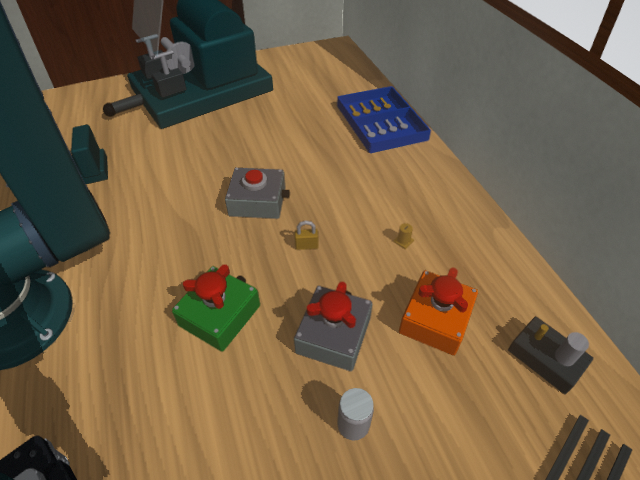

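The top view shows the grey stop box at about (388,243), with its red head at (393,241) and lobes towards (412,234), (377,231) and (390,262). The can is at (472,257), the padlock at (277,232), the lock core at (307,136) and the start box at (190,264). The side view agrees, with the stop head at (336,306). Next I'll measure it.

```bash
cat > m.py <<'E'
from h import *
def measure(s,c,zc,zl,R=40):
    im=s['image']; hsv=cv2.cvtColor(im,cv2.COLOR_RGB2HSV)
    m=(((hsv[...,0]<8)|(hsv[...,0]>172))&(hsv[...,1]>140)&(hsv[...,2]>50)).astype(np.uint8)
    roi=np.zeros_like(m); cv2.circle(roi,c,R,1,-1); m&=roi
    n,l,st,ce=cv2.connectedComponentsWithStats(m); k=1+np.argmax(st[1:,4]); m=(l==k).astype(np.uint8)
    dt=cv2.distanceTransform(m,cv2.DIST_L2,5); _,r,_,cc=cv2.minMaxLoc(dt)
    ys,xs=np.nonzero(m); P=np.array([ray(s,(x,y),zl)[:2] for x,y in zip(xs,ys)])
    C=ray(s,cc,zc)[:2]
    return m,cc,r,C,P
def tips(P,C,rmin=.033):
    d=P-C; r=np.hypot(*d.T); a=np.arctan2(d[:,1],d[:,0]); a=a[r>rmin]; rr=r[r>rmin]
    # common phase of three lobes
    ph=np.angle(np.exp(3j*a).sum())/3
    out=[]
    for k in range(3):
        b=ph+k*2*np.pi/3; e=np.angle(np.exp(1j*(a-b))); q=abs(e)<.6
        if q.sum(): out.append((np.degrees(b),np.degrees(e[q].mean()),rr[q].max(),q.sum()))
    return np.degrees(ph),out
E
python3 - <<'E'
from m import *
t=pickle.load(open('top0.pkl','rb')); s=pickle.load(open('side0.pkl','rb'))
for S,c in ((t,(393,242)),(s,(336,306))):
    m,cc,r,C,P=measure(S,c,.092,.092)
    print(cc,r,C,m.sum(),tips(P,C))
    img=S['image'][:,:,::-1].copy(); x,y=c
    cv2.imwrite(f'pics/crop{x}.png',np.hstack([cv2.resize(img[y-50:y+50,x-50:x+50],(400,400),interpolation=cv2.INTER_CUBIC),cv2.resize(np.dstack([m*255]*3)[y-50:y+50,x-50:x+50],(400,400))]))
# grey box top: screws / corners seen in top pic
for uv in ((348,244),(383,206),(427,241),(392,281)): print(uv,ray(t,uv,.055)[:2])
print('can',ray(t,(478,257),.085),'padlock',ray(t,(277,230),.05),'flat',ray(t,(186,263),.077))
E
```

```text
(392, 241) 14.181398391723633 [ 0.53441659 -0.21827836] 911 (np.float64(51.269622192672024), [(np.float64(51.269622192672024), np.float64(-0.6798959319641691), np.float64(0.04328347193476835), np.int64(47)), (np.float64(171.26962219267202), np.float64(0.08473613120472477), np.float64(0.04253998418668324), np.int64(46)), (np.float64(291.26962219267205), np.float64(0.6022883359152058), np.float64(0.04415077122201247), np.int64(46))])
(335, 306) 15.5906982421875 [ 0.53405599 -0.21999321] 1157 (np.float64(51.12785126892714), [(np.float64(51.12785126892714), np.float64(2.905946149993044), np.float64(0.04754434429753193), np.int64(61)), (np.float64(171.12785126892715), np.float64(-0.9153024501690884), np.float64(0.04415769415318461), np.int64(87)), (np.float64(291.12785126892715), np.float64(-1.5484856045434854), np.float64(0.04443024928742293), np.int64(70))])
(348, 244) [ 0.53061544 -0.1446004 ]
(383, 206) [ 0.60093797 -0.20826725]
(427, 241) [ 0.53773718 -0.288414  ]
(392, 281) [ 0.46450553 -0.22454354]
can [ 0.50847242 -0.37064392  0.085     ] padlock [ 0.55506726 -0.01508733  0.05      ] flat [0.49253585 0.14235738 0.077     ]
```

View pics/crop393.png

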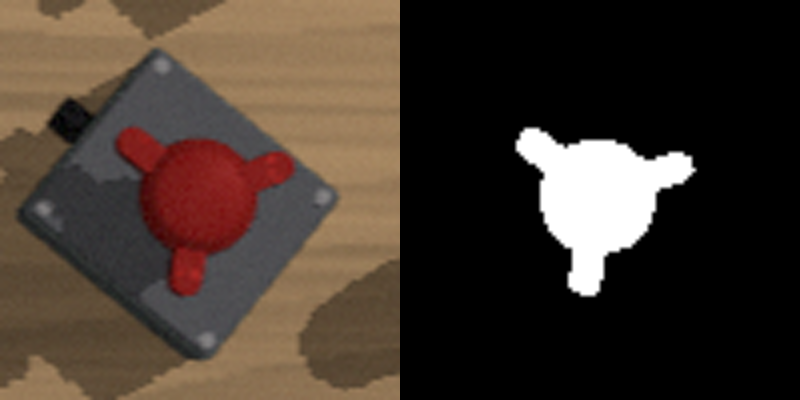

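Both views put the axis at (0.534, -0.219), and the box corners agree. The lobes point at 51°, 171° and 291°, with tips at about 43–44 mm as specified. Now I'll plan the approach in tool axes.

```bash
cat > p.py <<'E'
from m import *
from scipy.spatial.transform import Rotation as Ro
C=np.array([.534,-.2185])
def st():
    o=robot.get_obs(); return np.array(o['tool_pos']),Ro.from_euler('xyz',o['ee_rot']).as_matrix(),o
def show(tgt=None):
    p,R,o=st(); print('t',o['time'],'p',p.round(4),'f',o['wrist_force'].round(1),'w',o['width'])
    print('yaw of tool y',np.degrees(np.arctan2(R[1,1],R[0,1])),'tool x',R[:,0].round(3))
    if tgt is not None: print('delta tool cm',(R.T@(np.array(tgt)-p)*100).round(2))
E
python3 - <<'E'
from p import *
show([*C,.125])
p,R,o=st(); y=np.degrees(np.arctan2(R[1,1],R[0,1]))
for a in (51.2,171.2,291.2):
    print(a,'turn(+cw) for y=cw tangent',(y-(a-90)+180)%360-180,'y=ccw tangent',(y-(a+90)+180)%360-180)
E
```

```text
t 0.1 p [ 0.227  -0.5004  0.2044] f [ 0.4 -0.6 -0.4] w 0.09406068210145059
yaw of tool y -65.60327259100798 tool x [-0.001  0.002 -1.   ]
delta tool cm [  7.97 -12.98 -39.6 ]
51.2 turn(+cw) for y=cw tangent -26.803272591007982 y=ccw tangent 153.19672740899205
171.2 turn(+cw) for y=cw tangent -146.80327259100795 y=ccw tangent 33.19672740899205
291.2 turn(+cw) for y=cw tangent 93.19672740899205 y=ccw tangent -86.80327259100795
```

carry_out(
  targets=[
    [1,0,-1.08,-3.3,0],
    [1,0,-1.08,-3.3,0],
    [1,0,-1.08,-3.3,0],
    [1,0,-1.08,-3.3,0],
    [1,0,-1.08,-3.3,0],
    [1,0,-1.08,-3.3,0],
    [1,0,-1.08,-3.3,0],
    [1,0,-1.08,-3.3,0],
    [1,0,-1.08,-3.3,0],
    [1,0,-1.08,-3.3,0],
    [1,0,-1.08,-3.3,0],
    [1,0,-1.08,-3.3,0],
    [1,2,0,0,-6.8],
    [1,2,0,0,-6.7],
    [1,1,0,0,-6.7],
    [1,0,0,0,-6.6],
    [1,0,0,0,0],
    [1,0,0,0,0],
  ],
)

```text
time: 1.9
tool_pos: [0.5342, -0.2193, 0.1553]
ee_rot: [-1.193, 1.57, 2.84]
wrist_force: [0.6, 0.3, 0.0]
width: 0.0008
```

```bash
python3 - <<'E'
from p import *
show([*C,.108])
s=snap('side','side1'); x,y=336,280
cv2.imwrite('pics/c1.png',cv2.resize(s['image'][y-90:y+90,x-120:x+120,::-1],(720,540),interpolation=cv2.INTER_CUBIC))
E
```

```text
t 1.9 p [ 0.5342 -0.2193  0.1553] f [0.6 0.3 0. ] w 0.0007533836846551911
yaw of tool y -38.94059009328294 tool x [-0.  0. -1.]
delta tool cm [ 4.73 -0.07 -0.05]
```

View pics/c1.png

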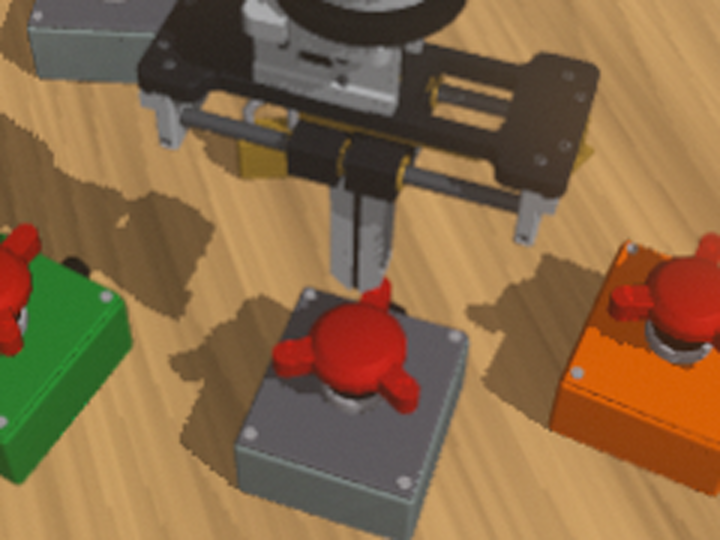

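The closed fingers hang centred over the grey box's button (head at (358,350) in the crop) and the surroundings are clear. Descending.

carry_out(
  targets=[
    [1,2,-0.07,-0.05,0],
    [1,1.8,0,0,0],
    [1,0.8,0,0,0],
    [1,0.4,0,0,0],
    [1,0.3,0,0,0],
    [1,0.2,0,0,0],
    [1,0.2,0,0,0],
    [1,0,0,0,0],
    [1,0,0,0,0],
  ],
)

```text
time: 2.85
tool_pos: [0.5342, -0.2186, 0.0991]
ee_rot: [1.596, 1.57, -0.652]
wrist_force: [-1.5, 1.2, 2.5]
width: 0.0006
```

carry_out(
  targets=[
    [1,0.2,0,0,0],
    [1,0.2,0,0,0],
    [1,0.15,0,0,0],
    [1,0.1,0,0,0],
    [1,0,0,0,0],
    [1,0,0,0,0],
  ],
)

```text
time: 3.45
tool_pos: [0.5342, -0.2186, 0.0922]
ee_rot: [1.675, 1.57, -0.574]
wrist_force: [-1.0, 0.1, 3.7]
width: 0.0003
```

carry_out(
  targets=[
    [1,0.08,0,0,0],
    [1,0.05,0,0,0],
    [1,0,0,0,0],
    [1,0,0,0,0],
  ],
)

```text
time: 3.85
tool_pos: [0.5344, -0.2186, 0.0917]
ee_rot: [1.726, 1.569, -0.522]
wrist_force: [-1.6, 0.4, 6.9]
width: 0.0003
```

carry_out(
  targets=[
    [1,0.05,0,0,0],
    [1,0,0,0,0],
    [1,0,0,0,0],
    [1,-0.2,0,0,0],
    [1,-0.3,0,0,0],
    [1,-0.5,0,0,0],
    [1,-1.5,0,0,0],
    [1,-2,0,0,0],
    [1,-2,0,0,0],
    [1,0,0,0,0],
    [1,0,0,0,0],
  ],
)

```text
time: 4.95
tool_pos: [0.5343, -0.2186, 0.1556]
ee_rot: [1.718, 1.57, -0.53]
wrist_force: [-0.4, -0.4, -0.7]
width: 0.0004
```

```bash
python3 - <<'E'
from p import *
show()
s=snap('side','side2'); s0=pickle.load(open('side0.pkl','rb')); x,y=336,306
for S in (s0,s):
    m,cc,r,c,P=measure(S,(x,y),.092,.092); ys,xs=np.nonzero(m); print(cc,r,xs.mean(),ys.mean(),tips(P,c)[0])
f=lambda S:cv2.resize(S['image'][y-60:y+60,x-45:x+45,::-1],(390,520),interpolation=cv2.INTER_CUBIC)
cv2.imwrite('pics/c2.png',np.hstack([f(s0),f(s)]))
a=np.radians(51.2); rr=np.array([np.cos(a),np.sin(a)]); cw=np.array([rr[1],-rr[0]])
q=C+.038*rr-.026*cw; print('start',q); show([*q,.074])
E
```

```text
t 4.95 p [ 0.5343 -0.2186  0.1556] f [-0.4 -0.4 -0.7] w 0.00043720999277800464
yaw of tool y -38.80381966011814 tool x [ 0.001 -0.001 -1.   ]
(335, 306) 15.5906982421875 333.9118409680207 306.3656006914434 51.12785126892714
(335, 309) 14.984498977661133 333.7724077328647 309.3602811950791 50.84229967490383
start [ 0.53754816 -0.17259346]
t 5.0 p [ 0.5338 -0.2183  0.1545] f [ 0.3  0.4 -0.6] w 0.00045844356639526836
yaw of tool y -38.80165466868938 tool x [-0.001  0.    -1.   ]
delta tool cm [ 8.05 -2.56 -3.8 ]
```

View pics/c2.png

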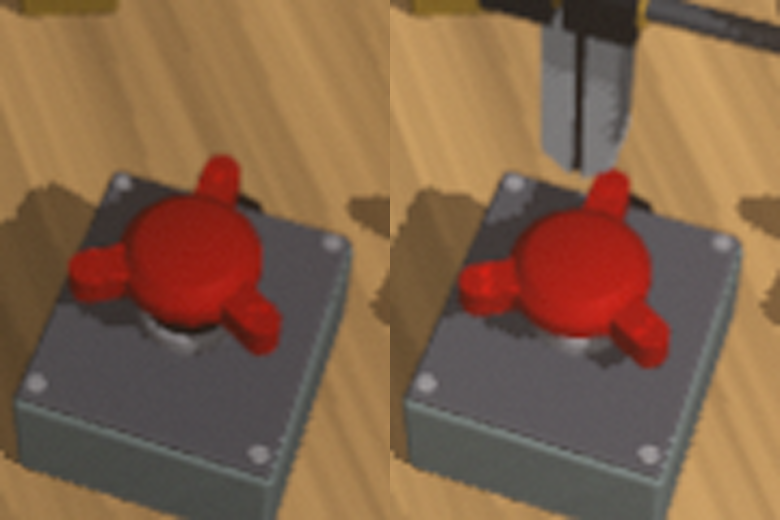

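The comparison shows the head 3 px lower (row 306 to 309) with the collar hidden and the angle unchanged, so it is latched. Next the fingers go down beside the 51° lobe, on its anticlockwise side.

carry_out(
  targets=[
    [1,0,-1.3,-1.9,0],
    [1,0,-1.3,-1.9,0],
    [1,0,0,0,0],
    [1,2,0,0,0],
    [1,2,0,0,0],
    [1,2,0,0,0],
    [1,1,0,0,0],
    [1,0.7,0,0,0],
    [1,0.7,0,0,0],
    [1,0,0,0,0],
    [1,0,0,0,0],
  ],
)

```text
time: 6.1
tool_pos: [0.538, -0.1728, 0.0718]
ee_rot: [1.751, 1.57, -0.497]
wrist_force: [0.5, -0.5, 0.2]
width: 0.0003
```

```bash
python3 - <<'E'
from p import *
show()
p,R,o=st(); d=p[:2]-C; print('r',np.hypot(*d),'ang',np.degrees(np.arctan2(d[1],d[0])))
s=snap('side','side3'); x,y=336,280
cv2.imwrite('pics/c3.png',cv2.resize(s['image'][y-75:y+75,x-100:x+100,::-1],(720,540),interpolation=cv2.INTER_CUBIC))
E
```

```text
t 6.1 p [ 0.538  -0.1728  0.0718] f [ 0.5 -0.5  0.2] w 0.000336566289238778
yaw of tool y -38.803651668005905 tool x [ 0.001 -0.001 -1.   ]
r 0.045851344147148074 ang 85.00106687782743
```

View pics/c3.png

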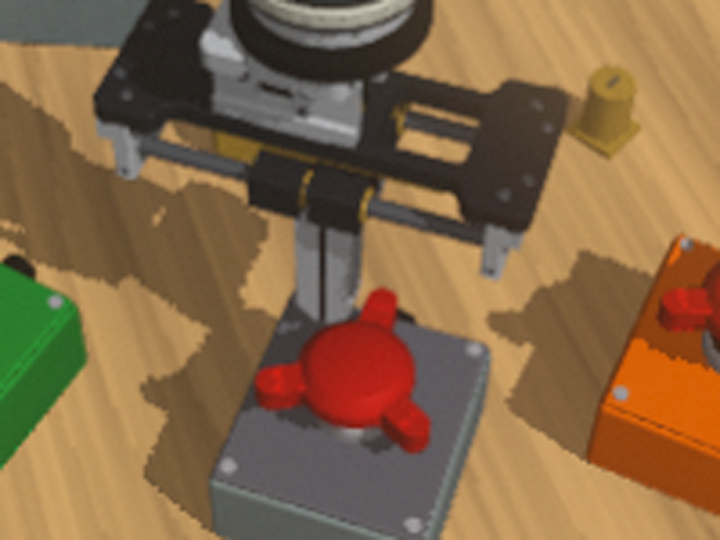

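The fingers stand beside the upper lobe (fingertip at (325,318), lobe at (380,305) in the crop) and touch nothing. Next I push tangentially and then follow the arc, starting with 20°.

carry_out(
  targets=[
    [1,0,0.3,0,0],
    [1,0,0.3,0,0],
    [1,0,0.1,0,0],
    [1,0,0,0,0],
    [1,0,0.34,-0.155,5],
    [1,0,0.34,-0.155,5],
    [1,0,0.34,-0.155,5],
    [1,0,0.34,-0.155,5],
    [1,0,0,0,0],
  ],
)

```text
time: 7.05
tool_pos: [0.5567, -0.1824, 0.0712]
ee_rot: [-0.998, 1.57, 2.688]
wrist_force: [-2.1, 1.7, 2.5]
width: 0.0005
```

```bash
python3 - <<'E'
from p import *
p,R,o=st(); show(); print('axis in tool frame cm',R.T@(np.array([*C,p[2]])-p)*100)
s=robot.snapshot('top'); m,cc,r,c,P=measure(s,(393,242),.083,.083); print(cc,r,c,tips(P,c))
E
```

```text
t 7.05 p [ 0.5567 -0.1824  0.0712] f [-2.1  1.7  2.5] w 0.0005117017544306988
yaw of tool y -58.79667487508971 tool x [-0.001  0.    -1.   ]
axis in tool frame cm [3.59673992e-04 1.91150111e+00 3.81561203e+00]
(392, 249) 6.590699672698975 [ 0.52091285 -0.21981197] (np.float64(51.37293621049595), [(np.float64(291.37293621049594), np.float64(0.4515662481278585), np.float64(0.04487100863850963), np.int64(46))])
```

```bash
python3 - <<'E'
from p import *
s=snap('side','side4'); m,cc,r,c,P=measure(s,(336,308),.083,.083); print(cc,r,c,tips(P,C))
E
```

```text
(335, 309) 14.984498977661133 [ 0.53436418 -0.21972483] (np.float64(29.83233404878433), [(np.float64(29.83233404878433), np.float64(1.4404395706688466), np.float64(0.04575759851037935), np.int64(62)), (np.float64(149.83233404878433), np.float64(0.40186079545440667), np.float64(0.044617191503304995), np.int64(80)), (np.float64(269.8323340487843), np.float64(-1.4986789474493443), np.float64(0.0469877663092558), np.int64(77))])
```

It has turned 21° (0.37 rad) and is still latched. I'll continue to about 45°.

carry_out(
  targets=[
    [1,0,0.34,-0.155,5],
    [1,0,0.34,-0.155,5],
    [1,0,0.34,-0.155,5],
    [1,0,0.34,-0.155,5],
    [1,0,0.34,-0.155,5],
    [1,0,0,0,0],
    [1,0,0,0,0],
  ],
)

```text
time: 7.85
tool_pos: [0.5703, -0.1948, 0.0714]
ee_rot: [-2.371, 1.57, 0.882]
wrist_force: [0.1, 4.1, 2.4]
width: 0.0003
```

```bash
python3 - <<'E'
from p import *
p,R,o=st(); show(); print('axis in tool frame cm',R.T@(np.array([*C,p[2]])-p)*100)
s=snap('side','side5'); m,cc,r,c,P=measure(s,(336,308),.092,.092); print(cc,r,c,tips(P,C))
x,y=336,290
cv2.imwrite('pics/c5.png',cv2.resize(s['image'][y-60:y+60,x-80:x+80,::-1],(640,480),interpolation=cv2.INTER_CUBIC))
E
```

```text
t 7.85 p [ 0.5703 -0.1948  0.0714] f [0.1 4.1 2.4] w 0.0003144650443811656
yaw of tool y -83.64158856774998 tool x [ 0.001  0.001 -1.   ]
axis in tool frame cm [-0.00415125  1.95233814  3.87101048]
(334, 307) 14.581398010253906 [ 0.53197312 -0.22118749] (np.float64(6.10910911391644), [(np.float64(6.10910911391644), np.float64(-3.303182679153346), np.float64(0.04015958460174323), np.int64(35)), (np.float64(126.10910911391643), np.float64(3.264012502328161), np.float64(0.042987393094645825), np.int64(58)), (np.float64(246.1091091139164), np.float64(-0.8232017842911471), np.float64(0.050392180718966256), np.int64(88))])
```

View pics/c5.png

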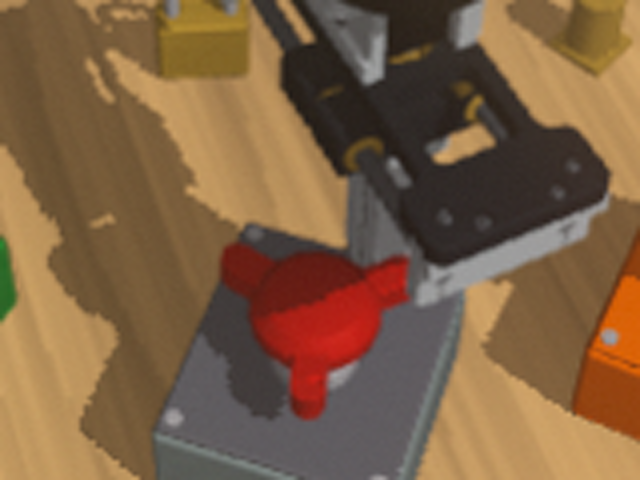

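The lobe is turned about 45° (0.79 rad) and the collar is visible again at (340,372), so the latch has let go. Now I return along the arc and back off.

carry_out(
  targets=[
    [1,0,-0.33,0.18,-5],
    [1,0,-0.33,0.18,-5],
    [1,0,-0.33,0.18,-5],
    [1,0,-0.33,0.18,-5],
    [1,0,-0.33,0.18,-5],
    [1,0,-0.33,0.18,-5],
    [1,0,-0.33,0.18,-5],
    [1,0,-0.33,0.18,-5],
    [1,0,-0.33,0.18,-5],
    [1,0,-0.4,0,0],
    [1,0,-0.6,0,0],
    [1,0,0,-0.5,0],
    [1,0,0,0,0],
  ],
)

```text
time: 9.2
tool_pos: [0.5389, -0.166, 0.0712]
ee_rot: [1.744, 1.57, -0.504]
wrist_force: [-0.5, -0.0, 1.0]
width: 0.0005
```

```bash
python3 - <<'E'
from p import *
p,R,o=st(); show(); print('axis in tool frame cm',R.T@(np.array([*C,p[2]])-p)*100)
s=snap('side','side6'); m,cc,r,c,P=measure(s,(336,306),.092,.092); ys,xs=np.nonzero(m);print(cc,r,c,xs.mean(),ys.mean(),tips(P,C))
E
```

```text
t 9.2 p [ 0.5389 -0.166   0.0712] f [-0.5 -0.   1. ] w 0.0004826941839841452
yaw of tool y -38.796617712549775 tool x [ 0.001 -0.    -1.   ]
axis in tool frame cm [1.55359632e-03 2.90983538e+00 4.40296599e+00]
(335, 306) 15.5906982421875 [ 0.53405599 -0.21999321] 333.8591184096802 306.3422644770959 (np.float64(51.20061877569028), [(np.float64(51.20061877569028), np.float64(1.6255018054221142), np.float64(0.04638009389497469), np.int64(56)), (np.float64(171.2006187756903), np.float64(0.8833419629587023), np.float64(0.0439919725216699), np.int64(89)), (np.float64(291.20061877569026), np.float64(-2.1251876892677517), np.float64(0.04589281077440157), np.int64(79))])
```

The head is back at row 306.3 and 51.2°, which matches the start: out and turned back. I'll lift straight up and check everything once more.

carry_out(
  targets=[
    [1,-0.5,-0.3,-0.3,0],
    [1,-1.5,0,0,0],
    [1,-2.5,0,0,0],
    [1,-3,0,0,0],
    [1,-3,0,0,0],
    [1,-3,0,0,0],
    [1,-2,0,0,0],
    [1,0,0,0,0],
    [1,0,0,0,0],
  ],
)

```text
time: 10.15
tool_pos: [0.5383, -0.1621, 0.2269]
ee_rot: [1.776, 1.569, -0.472]
wrist_force: [0.0, -0.8, -0.8]
width: 0.0006
```

```bash
python3 - <<'E'
from p import *
show()
s=snap('side','side7'); s0=pickle.load(open('side0.pkl','rb'))
for S in (s0,s):
    m,cc,r,c,P=measure(S,(336,306),.092,.092); ys,xs=np.nonzero(m);print(cc,r,xs.mean(),ys.mean(),tips(P,C)[0])
E
```

```text
t 10.15 p [ 0.5383 -0.1621  0.2269] f [ 0.  -0.8 -0.8] w 0.0005815985806676302
yaw of tool y -38.80393615522644 tool x [ 0.001 -0.001 -1.   ]
(335, 306) 15.5906982421875 333.9118409680207 306.3656006914434 51.33069072676259
(335, 306) 15.5906982421875 333.8798617113224 306.38547968885047 51.33069072676259
```

View pics/side7.png

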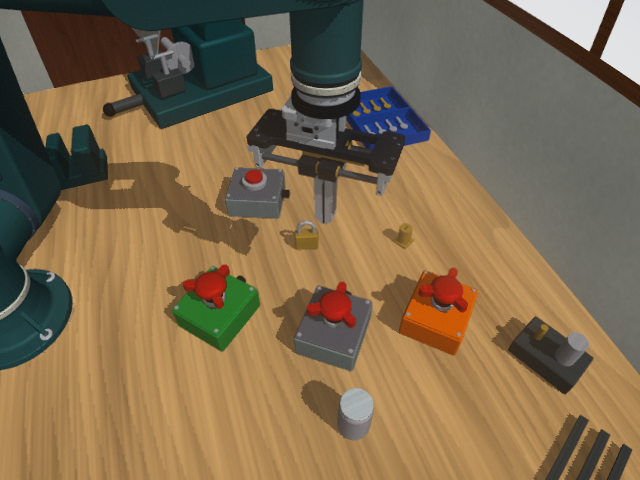

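The picture shows the stop button out at (335,306). The padlock (306,236), can (356,413), lock core (405,235) and flat button (254,178) are where they started, and the arm is clear. Handing in.

```bash
python3 -c "
from bench import robot
print(robot.close_job())"
```

```text
the job is handed in; nothing more can be done
None
```

I pressed the mushroom button with the closed fingers until it latched. I then pushed one lobe about 45° (0.79 rad) clockwise until the latch let go, followed it back, and lifted clear. The job was handed in at about 10 s; it reports no verdict.

- **Pressing:** the fingertips stopped about 12 mm down, and the highest wrist force I read was about 7 N. After I let go, the head sat 3 px lower in the side view with its angle unchanged. That is slightly less than the roughly 4 px expected for 9 mm in, but it clearly stayed in.
- **Turning:** at the 21° check (0.37 rad) it was still latched. At 45° it looked sprung out because the collar showed again, though the image alone was not conclusive at that angle.
- **Last check:** the head's position and lobe angle in the side view match the start picture within 0.1 px and 0.1°, so it is out and turned back. By eye, the padlock, can, lock core and flat button are where they were. The arm is clear, with wrist force near zero.

One top-view angle reading, taken while the gripper hid part of the button, was wrong, so I used the side view instead.

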